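# Clear the balance and set the washed trough on it

### The job

Clear the watch glass off the pan of the balance and nest it, hollow side up, in the stack of watch glasses on the cork ring. Then take the washed staining trough, which is draining upside down on its mat, turn it the right way up and stand it in the middle of the empty pan, ready for weighing. It is all glass: set it down gently without pressing hard on the balance, do not let the trough drop or topple over, and leave the bottle, the flask and the tube rack where they are.

Things in the scene. Friction and masses are not known exactly. Their poses are not given: they have to be found in the camera images.
- balance: White top-pan laboratory balance, 240 mm deep, 190 mm wide, fixed to the bench, grey display panel at its front (own -x side, no higher than 58 mm). Round steel pan, 132 mm across and 5 mm thick, its top 70 mm above the bench, higher than all the rest of the balance (the housing around it is at most 58 mm high). Origin at bench level under the middle of the housing; x points from the display to the back, z up.
- pan_centre (a point): Centre of the top face of the balance pan.
- watch_glass: The clear watch glass lying on the balance pan, within 15 mm of its centre: a shallow round dish like an inverted dome, convex side down, 65 mm across, 13.5 mm high overall, 34 g. Glass 4 mm thick; flat foot 22 mm across; its rim has an upright edge 4 mm high, from about 10 to 13.5 mm above the foot, where it can be gripped across with the fingertips. Origin at the centre of the foot's underside; z points up out of the hollow.
- stack_upper: The upper of two identical watch glasses already nested on the cork ring, hollow side up, loose; same shape, size and origin as the watch glass on the pan. One nested in another lies about 4 mm higher than it.
- stack_lower: The lower watch glass of the stack, loose, resting in the mouth of the cork ring.
- cork_ring: Cork support ring, 90 mm outside, 49 mm inside diameter, 25 mm high, fixed to the bench left or right of the balance. Origin at bench level on its axis.
- trough: Rectangular clear glass staining trough, open on one 72 x 60 mm face, 42 mm deep outside, walls 4.5 mm, base 5 mm, 0.11 to 0.22 kg. It starts upside down, mouth on the mat. Origin at the centre of its base's outer face; z points from the base to the mouth (so it points down at the start), x along its 72 mm length, y along its 60 mm width (the width for the gripper). It stands steadily on its base, on its rim, or on either 60 x 42 mm end.
- trough_centre (a point): The middle of the trough's volume, 21 mm from the outer face of the base along its z.
- drain_mat: Thin black rubber draining mat, 200 x 140 mm, 3 mm thick, fixed to the bench on the other side of the balance from the cork ring; the trough lies on it. Origin at bench level under its centre; y along its 200 mm.
- bottle: Bystander: amber bottle with a blue cap, 66 mm across, 132 mm high, at the back of the bench. Origin under its centre.
- flask: Bystander: stoppered conical flask, 68 mm across, 114 mm high, at the back of the bench. Origin under its centre.
- tube_rack: Bystander: white tube rack 150 x 48 mm, with capped tubes up to 100 mm high, at the back of the bench. Origin under its centre.

How it is judged:
By the outcome, as a careful person would: the job done as asked, in the order asked, and still so for the second after the job is handed in, with the robot touching nothing.
It also fails if it takes over 70 s, if anything falls off the work surface, if the arm or the gripper's body presses on something with over 40 N, if the wrist force passes 120 N, or if a joint passes its speed limit or range.

### The arm

A 6-joint arm with a two-finger parallel gripper is mounted at the origin on the work surface. World frame = base frame: x ahead of the robot, y to its left, z up, the work surface at z = 0. Lengths are in m, angles in degrees, forces in N, time in s.
With the tool pointing down it reaches from about 0.375 to 0.9 m from the base axis. Payload 3.1 kg.
Tool frame: the origin (TCP) lies at the very end of the fingers, on their centre line; the grasp point (between the pads) lies 19 mm behind it; z points along the fingers, y is the line along which they close (so a half turn about z gives the same grasp; the last joint's range is limited). The gripper opens to 87 mm and grips with 3 to 60 N. Pads are 19 mm wide; open, the fingers measure 117 mm over their backs; the gripper's body (75 mm by 190 mm) begins 51 mm behind the grasp point.
Start: joints at [64.372, 30.224, 82.088, -0, 67.689, -10.227], TCP at [0.166, 0.603, 0.223] pointing down, gripper open.
Joint ranges: [-176.69, 176.69], [-43.24, 126.21], [12.49, 139.97], [-82, 262], [0, 151.66], [-163.58, 163.58]. Speed limits (degrees/s): [159.86, 159.86, 180, 180, 180, 180].

### API

Orientations are given as a 3x3 rotation matrix whose columns are the frame's x, y, z axes.
In Python, from rig import readout, cams, bot gives the robot as it stands.
- The arm moves only by the shell command python3 -m inch 'ROWS'. ROWS is JSON, a list of rows, each a list of 5 numbers: the shift along the world's x, y, z in cm, then the turn about the world's z in degrees, then the finger opening in cm, from 0 to 8.7. In form: [[dx, dy, dz, twist, fingers], ...]. A call has 1 to 10 rows; each row is the pose to reach, as a shift and turn from the pose commanded when the call began; what a row does not reach only later rows make up. A row lasts 1/12 s, in which the tool goes at most 41.7 mm and 7.16 degrees, less where a joint would pass 70% of its speed; a pose out of reach is approached as far as the arm can. A call with a gripper value outside its range is refused whole. The fingers move at their own pace and stop on an object; the grip force is fixed at half the most. Time passes only in rows, so rows that repeat a pose let the fingers close. It gives the time, the measured TCP pose, the force, the opening and the grip force at its end, in the units of the state.
- readout.read_state(): the state, without advancing time (a new reading comes with each control period).
- cams.capture(name): name is "scene" or "top" or "wrist"; returns a dict with "image" (400x640x3 uint8, blue, green, red), "intrinsics" (3x3 intrinsics, pixels), "xyz" and "rotation" of the camera in the world; the wrist camera has in their place "tool_from_camera" (4x4, takes a point from camera to tool coordinates, whose origin is the TCP and whose axes are the flange's). Camera axes: x right, y down, z forward; pixel columns grow to the right and rows downward; lengths in m; the calibration is good to about 2 mm. A picture is of the moment at which its call begins: read the wrist's pose just before it. There is no depth.
- bot.hand_in(): hands the job in; it is judged then, once.
The state is a dict: "time_s": time; "joint_positions": joint angles; "qvel": joint speeds; "tau": joint torques, N m; "position": TCP position; "tcp_rot": TCP orientation; "force": force on the tool from outside, world axes, zero at the start; "moment": the same for the moment, N m; "opening": opening from 0.0 (shut) to 1.0 (fully open); "grasp_force": force on a finger pad.
Only numpy, scipy, OpenCV 4.12 (cv2) and the standard library are available. Lean on these libraries where they do the work, as an engineer would, in place of code of your own. Each camera call takes 0.05 s, during which the arm holds its last target. There are 200 camera calls.

## Working session

There is one attempt and no reset: what is moved stays moved. The work goes in short steps, Python scripts to look and compute and a shell command to move; the robot and the scene stay as the last step left them, time stands still between calls to the robot, and variables do not carry over. Pictures are saved under pics/ and viewed, at most 10 in all, crops included, and the job is handed in when it is done.

```bash
mkdir -p pics; ls; cat > h.py <<'E'
import numpy as np, cv2
from rig import readout, cams, bot
def grab(n,f=None):
    s=readout.read_state(); c=cams.capture(n)
    K=np.array(c['intrinsics'])
    if n=='wrist':
        T=np.array(c['tool_from_camera']); R0=np.array(s['tcp_rot']); p=np.array(s['position'])
        R=R0@T[:3,:3]; o=p+R0@T[:3,3]
    else: R=np.array(c['rotation']); o=np.array(c['xyz'])
    if f: cv2.imwrite('pics/'+f,c['image'])
    return c['image'],K,R,o
def ray(px,K,R,o,z):
    d=R@np.linalg.inv(K)@np.array([px[0],px[1],1.]); return o+d*(z-o[2])/d[2]
def proj(P,K,R,o):
    q=K@(R.T@(np.array(P)-o)); return q[:2]/q[2]
E
python3 - <<'E'
from h import *
for n in ('scene','top','wrist'):
    i,K,R,o=grab(n,n+'0.png'); np.savez(n+'0.npz',K=K,R=R,o=o); print(n,o.round(3),R.round(2).tolist(),K[0,0])
print(readout.read_state())
E
```

```text
pics
scene [ 1.093 -0.147  0.816] [[0.27, 0.8, -0.54], [0.96, -0.22, 0.17], [0.01, -0.57, -0.82]] 404.9054023809224
top [ 0.432 -0.02   1.235] [[-0.02, -0.99, 0.15], [-1.0, 0.02, 0.0], [-0.01, -0.15, -0.99]] 403.91407566683
wrist [0.086 0.625 0.384] [[0.27, 0.92, 0.29], [0.96, -0.25, -0.08], [-0.0, 0.3, -0.95]] 275.76370097629507
{'time_s': 0.15, 'joint_positions': array([ 6.43703191e+01,  3.02685609e+01,  8.21398466e+01, -1.36988479e-03,
        6.76880669e+01, -1.02271156e+01]), 'qvel': array([ 0.03314249, -0.13559722, -0.2619953 , -0.06615612,  0.02011186,
        0.05865085]), 'tau': array([ 6.68315715e-04, -4.40432489e+01, -1.76841652e+01,  6.33909926e-02,
        5.52199467e-02, -8.66828486e-05]), 'position': array([0.16572974, 0.60204572, 0.221775  ]), 'tcp_rot': array([[-9.64085831e-01,  2.65589925e-01, -7.08387364e-04],
       [ 2.65590725e-01,  9.64084661e-01, -1.52769088e-03],
       [ 2.77206086e-04, -1.66096624e-03, -9.99998582e-01]]), 'force': array([-0.5643146, -0.891938 ,  0.1845415]), 'moment': array([ 0.01319841, -0.05295611, -0.02792254]), 'grasp_force': 0.0, 'opening': 1.0023109222492366}
```

View pics/top0.png

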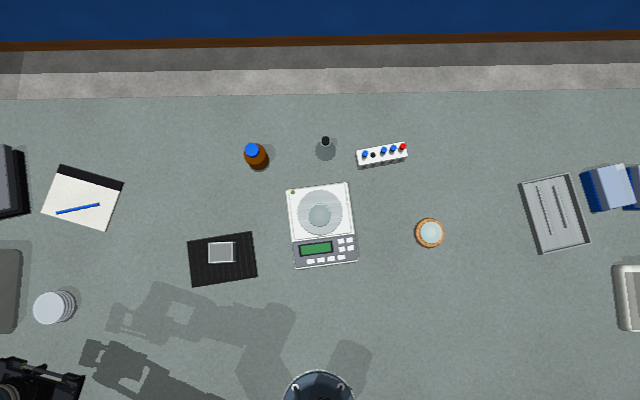

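View pics/scene0.png

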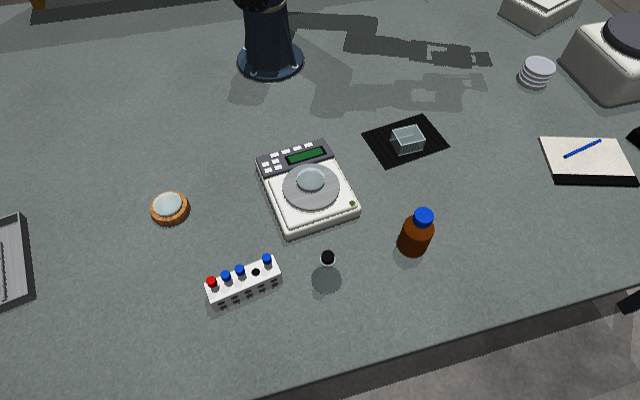

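Both views show the balance in the middle, its pan at about (320,213) in the top view and its watch glass at (319,216). The cork ring is to the right at (430,233). The mat with the trough is to the left at (221,252). The bystanders stand behind, at the top of the view. I'll measure these from the top view.

```bash
python3 - <<'E'
from h import *
d=np.load('top0.npz');K,R,o=d['K'],d['R'],d['o']
im=cv2.imread('pics/top0.png'); g=cv2.cvtColor(im,cv2.COLOR_BGR2GRAY)
hsv=cv2.cvtColor(im,cv2.COLOR_BGR2HSV)
def blob(m,x0,y0,x1,y1):
    k=np.zeros_like(m);k[y0:y1,x0:x1]=m[y0:y1,x0:x1]
    c=max(cv2.findContours(k,cv2.RETR_EXTERNAL,cv2.CHAIN_APPROX_NONE)[0],key=cv2.contourArea);return c
mat=blob(((g<60)*255).astype(np.uint8),170,220,275,300); r=cv2.minAreaRect(mat);b=cv2.boxPoints(r)
print('mat',[ray(p,K,R,o,.003).round(3)[:2].tolist() for p in b], ray(r[0],K,R,o,.003))
tr=blob(((g>95)*255).astype(np.uint8),200,236,246,270); r=cv2.minAreaRect(tr);b=cv2.boxPoints(r)
print('trough',r,[ray(p,K,R,o,.045).round(3)[:2].tolist() for p in b],ray(r[0],K,R,o,.045))
ring=blob(((hsv[...,1]>110)*255).astype(np.uint8),405,210,455,260); e=cv2.fitEllipse(ring);print('ring',e,ray(e[0],K,R,o,.025))
big=cv2.resize(np.hstack([im[170:280,180:280],im[170:280,270:370],im[190:300,390:440][:, :50],im[190:300,440:470]]),None,fx=2.8,fy=2.8,interpolation=cv2.INTER_CUBIC)
cv2.imwrite('pics/crop1.png',big);print(big.shape)
E
```

```text
mat [[0.482, 0.399], [0.512, 0.198], [0.375, 0.174], [0.346, 0.371]] [0.42856322 0.28549618 0.003     ]
trough ((221.5, 252.0), (20.0, 27.0), 90.0) [[0.478, 0.316], [0.477, 0.236], [0.419, 0.236], [0.42, 0.314]] [0.44864647 0.2754453  0.045     ]
ring ((428.9744567871094, 232.53782653808594), (27.909160614013672, 28.911935806274414), 141.0792236328125) [ 0.49624149 -0.33769316  0.025     ]
(308, 784, 3)
```

View pics/crop1.png

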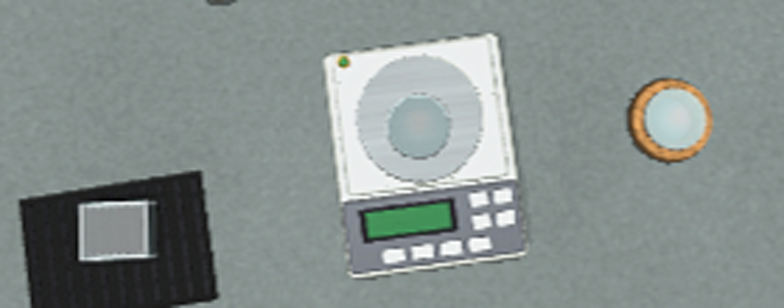

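The crop shows the trough squared roughly to the world axes with its length along world y, the glass slightly off the pan centre, and the stack in the ring. Next I'll look more closely with the wrist camera, starting over the trough on the way.

```bash
python3 -m inch '[[4,-4,1,0,8.7],[8,-8,2,0,8.7],[11,-12,3,0,8.7],[14,-16,3,0,8.7],[17,-20,3,0,8.7],[20,-24,3,0,8.7],[23,-27,3,0,8.7],[25,-30,3,0,8.7],[25,-30,3,0,8.7],[25,-30,3,0,8.7]]'; python3 - <<'E'
from h import *
i,K,R,o=grab('wrist','w1.png'); np.savez('w1.npz',K=K,R=R,o=o); print(o)
E
```

```text
time_s: 0.98
position: [0.4187, 0.299, 0.2526]
tcp_rot: [[-0.963, 0.269, 0.002], [0.269, 0.963, -0.001], [-0.002, -0.001, -1.0]]
force: [-0.2, 0.0, 0.5]
opening: 0.998
grasp_force: 0.0
[0.33852795 0.32194804 0.41441416]
```

View pics/w1.png

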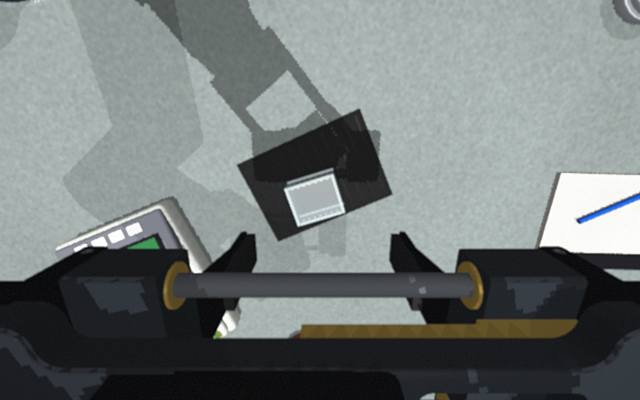

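The wrist view shows the trough at about (315,202), with its base quad spanning (285–345, 178–228). A thin strip of the side facing the camera is visible above it. I'll fit the edges.

```bash
python3 - <<'E'
from h import *
d=np.load('w1.npz');K,R,o=d['K'],d['R'],d['o']
im=cv2.imread('pics/w1.png');g=cv2.cvtColor(im,cv2.COLOR_BGR2GRAY)
for th in (80,150,170):
    m=np.zeros_like(g);m[165:235,275:352]=(g[165:235,275:352]>th)*255
    c=max(cv2.findContours(m,cv2.RETR_EXTERNAL,cv2.CHAIN_APPROX_NONE)[0],key=cv2.contourArea)
    r=cv2.minAreaRect(c);b=cv2.boxPoints(r);P=np.array([ray(p,K,R,o,.045)[:2] for p in b])
    print(th,r,P.round(4).tolist(),P.mean(0),np.linalg.norm(P[0]-P[1]),np.linalg.norm(P[1]-P[2]))
cv2.imwrite('pics/crop2.png',cv2.resize(im[160:240,265:365],None,fx=6,fy=6,interpolation=cv2.INTER_CUBIC))
E
```

```text
80 ((318.7760009765625, 206.65975952148438), (69.44007873535156, 60.03539276123047), 75.0685806274414) [[0.4089, 0.2426], [0.4095, 0.3248], [0.5121, 0.3251], [0.5134, 0.2362]] [0.46097906 0.28217109] 0.08221324243721342 0.10260401248645674
150 ((314.34710693359375, 200.1622772216797), (41.40895462036133, 51.674564361572266), 72.34988403320312) [[0.4199, 0.2428], [0.4169, 0.3142], [0.4769, 0.3167], [0.4812, 0.242]] [0.44872188 0.27892678] 0.07151474072070449 0.06007746212739877
170 ((314.3345031738281, 200.27047729492188), (40.9233283996582, 51.183990478515625), 72.6459732055664) [[0.4202, 0.2432], [0.4176, 0.314], [0.4769, 0.3162], [0.4808, 0.2421]] [0.44885361 0.27887327] 0.07084843818167266 0.05941057838163956
```

View pics/crop2.png

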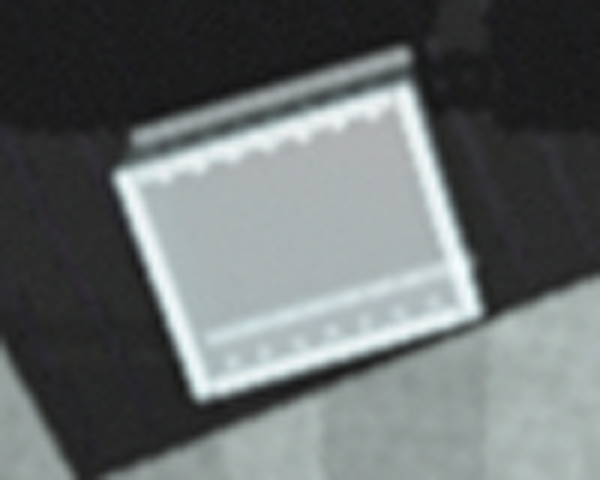

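The trough base measures 71.5 x 60 mm at the right height. Its centre is (0.449, 0.279) and its long axis is at about 93°. On to the pan and the ring.

```bash
python3 -m inch '[[1,-4,0,0,8.7],[2,-8,0,0,8.7],[3,-12,0,0,8.7],[4,-16,0,0,8.7],[5,-20,0,0,8.7],[5,-24,0,0,8.7],[5,-27,0,0,8.7],[5,-30,0,0,8.7],[5,-30,0,0,8.7],[5,-30,0,0,8.7]]'; python3 - <<'E'
from h import *
i,K,R,o=grab('wrist','w2.png'); np.savez('w2.npz',K=K,R=R,o=o); print(o)
E
python3 -m inch '[[0,-4,0,0,8.7],[0,-8,0,0,8.7],[0,-12,0,0,8.7],[0,-16,0,0,8.7],[0,-20,0,0,8.7],[0,-24,0,0,8.7],[0,-28,0,0,8.7],[0,-32,0,0,8.7],[0,-32,0,0,8.7],[0,-32,0,0,8.7]]'; python3 - <<'E'
from h import *
i,K,R,o=grab('wrist','w3.png'); np.savez('w3.npz',K=K,R=R,o=o); print(o)
a=cv2.imread('pics/w2.png')[100:340,140:500];b=i[100:340,140:500]
cv2.imwrite('pics/ab.png',np.hstack([a,b]))
E
```

```text
time_s: 1.87
position: [0.4659, 0.0017, 0.2524]
tcp_rot: [[-0.963, 0.269, -0.0], [0.269, 0.963, 0.001], [0.001, 0.001, -1.0]]
force: [-0.6, 0.9, -0.2]
opening: 1.002
grasp_force: 0.0
[0.38597579 0.02437407 0.41443753]
time_s: 2.75
position: [0.4667, -0.3178, 0.252]
tcp_rot: [[-0.964, 0.267, 0.0], [0.267, 0.964, 0.001], [0.0, 0.001, -1.0]]
force: [0.6, 0.8, 0.5]
opening: 0.999
grasp_force: 0.0
[ 0.38666451 -0.29535544  0.41403744]
```

View pics/ab.png

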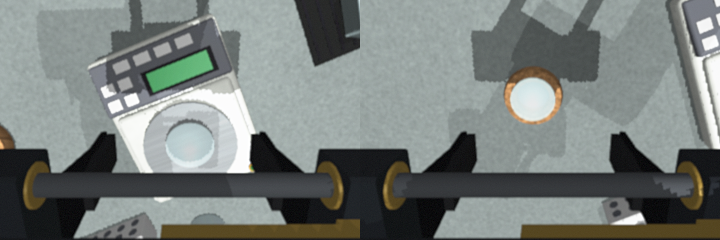

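On the left, the pan glass is at about full-image (330,245) and the pan at (337,240). On the right, the ring with the stack is at about (315,197). I'll fit these by colour.

```bash
python3 - <<'E'
from h import *
def L(n):
    d=np.load(n+'.npz');return cv2.imread('pics/'+n+'.png'),d['K'],d['R'],d['o']
def ell(m,box,hull=True):
    x0,y0,x1,y1=box;k=np.zeros(m.shape,np.uint8);k[y0:y1,x0:x1]=m[y0:y1,x0:x1]*255
    k=cv2.morphologyEx(k,cv2.MORPH_OPEN,np.ones((3,3)))
    c=max(cv2.findContours(k,cv2.RETR_EXTERNAL,cv2.CHAIN_APPROX_NONE)[0],key=cv2.contourArea)
    return cv2.fitEllipse(cv2.convexHull(c) if hull else c),c
def rep(n,c,z,K,R,o):
    P=np.array([ray(p,K,R,o,z)[:2] for p in c[:,0,:].astype(float)+0.0])
    (x,y),r=cv2.minEnclosingCircle((P*1000).astype(np.float32))
    A=np.c_[2*P,np.ones(len(P))];s=np.linalg.lstsq(A,(P**2).sum(1),rcond=None)[0]
    print(n,'fit',s[:2].round(4),'D',round(2e3*np.sqrt(s[2]+s[0]**2+s[1]**2),1),'enc',round(x,1),round(y,1),round(2*r,1),'res',round(1e3*np.std(np.linalg.norm(P-s[:2],axis=1)),2))
im,K,R,o=L('w3');h=cv2.cvtColor(im,cv2.COLOR_BGR2HSV)
print('px ring',h[197,288],'glass',h[197,313],'w2 glass',end='')
e,c=ell((h[...,0]<22)&(h[...,1]>70),(270,150,360,240));rep('ring',c,.025,K,R,o)
e,c=ell((h[...,0]>60)&(h[...,2]>150),(285,168,345,226));rep('stack',c,.036,K,R,o)
im,K,R,o=L('w2');h=cv2.cvtColor(im,cv2.COLOR_BGR2HSV)
print(h[245,330],h[215,330],h[245,362])
b=im.astype(int);dif=b[...,0]-b[...,2]
print(dif[245,290:385:3],dif[210:272:3,330])
e,c=ell(dif>8,(295,215,365,271));rep('glass',c,.0815,K,R,o)
print('pan guess',ray((337,240),K,R,o,.07),e)
print('S',cv2.cvtColor(im,cv2.COLOR_BGR2GRAY)[245,270:400:4])
E
```

```text
px ring [ 15 133 195] glass [ 94   8 235] w2 glassring fit [ 0.4956 -0.34  ] D 79.3 enc 494.4 -339.7 88.5 res 4.49
stack fit [ 0.4954 -0.3399] D 61.5 enc 495.3 -340.0 63.1 res 0.43
[ 95  13 211] [101  11 191] [100  11 212]
[ 8  8  9  7  7 12 20 20 19 20 17 15 14 11 12 16 18 21 19 20 20 19  7  9
  9  8  9 10 10  3  1  0] [ 9  9  8  5  9 20 19 20 21 19 18 15 10  6  7  9 12 15 11  8  8]
glass fit [ 0.5499 -0.0112] D 66.0 enc 550.5 -11.3 68.6 res 0.71
pan guess [ 0.55064433 -0.00063337  0.07      ] ((329.67425537109375, 244.88223266601562), (45.9935302734375, 50.456268310546875), 88.98204803466797)
S [235 247 246 235 181 181 186 189 187 222 197 200 205 205 205 207 206 204
 200 196 193 185 191 208 210 211 210 251 252 252 177  21  20]
```

The measurements agree with the given sizes:
- Pan glass at (0.550, -0.011), 66 mm across.
- Ring and stack at (0.495, -0.340).

Next I'll go to the glass.

```bash
python3 -m inch '[[1,4,0,0,8.7],[2,8,0,0,8.7],[3,12,0,0,8.7],[4,16,0,0,8.7],[5,20,-2,0,8.7],[6,24,-5,0,8.7],[7,27.5,-8,0,8.7],[8.3,30.7,-11,0,8.7],[8.3,30.7,-13,0,8.7],[8.3,30.7,-13,0,8.7]]'; python3 -m inch '[[0,0,0,0,8.7],[0,0,0,0,8.7]]'; python3 - <<'E'
from h import *
i,K,R,o=grab('wrist','w4.png'); s=readout.read_state();p=s['position'];print(p,s['force'])
print(proj([.5499,-.0112,.0835],K,R,o))
E
```

```text
time_s: 3.63
position: [0.544, -0.0033, 0.1167]
tcp_rot: [[-0.966, 0.258, -0.013], [0.258, 0.966, 0.004], [0.014, 0.001, -1.0]]
force: [-1.5, 0.1, 0.1]
opening: 0.999
grasp_force: 0.0
time_s: 3.8
position: [0.5488, -0.0093, 0.1234]
tcp_rot: [[-0.965, 0.263, 0.0], [0.263, 0.965, -0.0], [-0.0, -0.0, -1.0]]
force: [0.1, -0.3, 1.0]
opening: 1.001
grasp_force: 0.0
[ 0.54954255 -0.01028873  0.12421876] [ 0.30976141 -0.32773822  0.21474404]
[320.00845284 225.6924112 ]
```

```bash
python3 -m inch '[[0,-0.1,-1.5,0,8.7],[0,-0.1,-3,0,8.7],[0,-0.1,-4,0,8.7],[0,-0.1,-4.4,0,8.7],[0,-0.1,-4.4,0,8.7],[0,-0.1,-4.4,0,8.7],[0,-0.1,-4.4,0,8.7]]'; python3 -c "
from h import *
i,K,R,o=grab('wrist','w5.png')
s=readout.read_state();print(s['position'],s['force']);cv2.imwrite('pics/w5c.png',i[120:330,140:500])"
```

```text
time_s: 4.43
position: [0.5496, -0.0118, 0.0795]
tcp_rot: [[-0.964, 0.266, 0.002], [0.266, 0.964, -0.0], [-0.002, 0.0, -1.0]]
force: [-0.1, -0.3, 0.2]
opening: 1.0
grasp_force: 0.0
[ 0.54957934 -0.01175418  0.07944106] [-0.66093264  0.78117722 -0.29188467]
```

View pics/w5c.png

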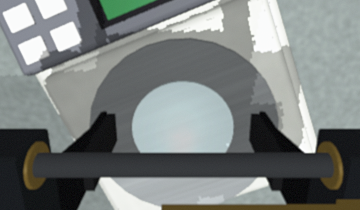

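The glass sits centred between the fingertips. I'll close on it.

```bash
python3 -m inch '[[0,0,-0.1,0,7.5],[0,0,-0.1,0,6.0],[0,0,-0.1,0,6.0],[0,0,-0.1,0,6.0],[0,0,-0.1,0,6.0],[0,0,-0.1,0,6.0]]'; python3 -m inch '[[0,0,0.5,0,6.0],[0,0,1.5,0,6.0],[0,0,3,0,6.0],[0,0,4,0,6.0],[0,0,4,0,6.0],[0,0,4,0,6.0]]'
```

```text
time_s: 4.98
position: [0.549, -0.0114, 0.0776]
tcp_rot: [[-0.964, 0.265, 0.0], [0.265, 0.964, 0.0], [-0.0, 0.0, -1.0]]
force: [-0.3, 0.3, 1.3]
opening: 0.721
grasp_force: 30.0
time_s: 5.48
position: [0.5496, -0.0116, 0.1186]
tcp_rot: [[-0.964, 0.265, 0.002], [0.265, 0.964, -0.001], [-0.002, 0.0, -1.0]]
force: [0.1, 0.0, -0.9]
opening: 0.724
grasp_force: 30.0
```

```bash
python3 -c "
from h import *
i,K,R,o=grab('wrist','w6.png')
s=readout.read_state();p=s['position'];print(p)
print('tcp px',proj(p,K,R,o),'rim pts',[proj(p+[.0325*np.cos(a),.0325*np.sin(a),.003],K,R,o).round(0).tolist() for a in (0,1.57,3.14,4.71)])
np.savez('w6.npz',K=K,R=R,o=o)
cv2.imwrite('pics/w6c.png',cv2.resize(i[160:310,200:440],None,fx=2.5,fy=2.5))"
```

```text
[ 0.54897999 -0.01147055  0.11790363]
tcp px [321.70866447 246.01143979] rim pts [[334.0, 290.0], [371.0, 236.0], [308.0, 202.0], [274.0, 260.0]]
```

View pics/w6c.png

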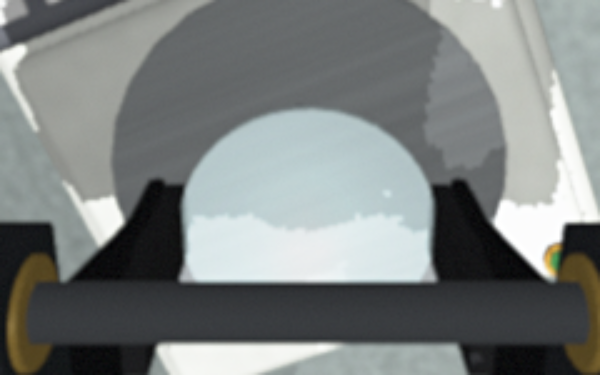

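The glass is held level and centred: its near edge is at (323,203) in the full image, against about (321,201) predicted. Next I'll carry it to above the ring.

```bash
python3 -m inch '[[-0.5,-2,1.5,0,6],[-1,-5.5,2,0,6],[-1.5,-9,2,0,6],[-2.2,-13,2,0,6],[-2.9,-17,2,0,6],[-3.6,-21,2,0,6],[-4.3,-25,1,0,6],[-4.9,-29,0,0,6],[-5.3,-32,-1.5,0,6],[-5.45,-32.8,-3,0,6]]';python3 -m inch '[[0,0,-1,0,6],[0,0,-2,0,6],[0,0,-2.5,0,6],[0,0,-2.5,0,6],[0,0,-2.5,0,6]]'; python3 -c "
from h import *
i,K,R,o=grab('wrist','w7.png');s=readout.read_state();print(s['position'],s['force'])
print(proj([.4953,-.34,.0375],K,R,o))"
```

```text
time_s: 6.37
position: [0.4942, -0.3458, 0.0868]
tcp_rot: [[-0.963, 0.27, 0.002], [0.27, 0.963, -0.004], [-0.004, -0.004, -1.0]]
force: [2.0, 0.4, -0.3]
opening: 0.726
grasp_force: 30.0
time_s: 6.78
position: [0.4947, -0.3378, 0.0624]
tcp_rot: [[-0.965, 0.264, -0.001], [0.264, 0.965, 0.001], [0.001, 0.001, -1.0]]
force: [0.7, 0.6, 0.1]
opening: 0.721
grasp_force: 30.0
[ 0.49507665 -0.33834924  0.0629862 ] [-0.7418522  -0.03029502  0.12086611]
[319.20784609 233.15861215]
```

```bash
python3 -m inch '[[-0.05,-0.1,-0.6,0,6],[-0.05,-0.1,-1.2,0,6],[-0.05,-0.1,-1.8,0,6],[-0.05,-0.1,-1.8,0,6],[-0.05,-0.1,-1.8,0,6]]';for k in 1 2; do python3 -m inch '[[0,0,-0.1,0,6],[0,0,-0.2,0,6],[0,0,-0.2,0,6]]'|grep -E 'pos|force'; done
```

```text
time_s: 7.25
position: [0.4936, -0.3401, 0.044]
tcp_rot: [[-0.964, 0.266, -0.001], [0.266, 0.964, 0.001], [0.001, 0.001, -1.0]]
force: [-0.1, 0.1, 0.1]
opening: 0.726
grasp_force: 30.0
position: [0.4939, -0.3405, 0.0425]
force: [0.2, -0.6, 0.1]
grasp_force: 30.0
position: [0.4939, -0.3404, 0.0405]
force: [-0.4, 0.3, 0.2]
grasp_force: 30.0
```

```bash
python3 -m inch '[[0,0,-0.1,0,6],[0,0,-0.15,0,6],[0,0,-0.15,0,6]]'|grep -E 'pos|force'; python3 -m inch '[[0,0,-0.1,0,6],[0,0,-0.15,0,6],[0,0,-0.15,0,6]]'|grep -E 'pos|force'
```

```text
position: [0.4939, -0.3404, 0.0389]
force: [-0.5, -0.4, -0.9]
grasp_force: 30.0
position: [0.4939, -0.3404, 0.0374]
force: [0.0, -0.7, -0.3]
grasp_force: 30.0
```

```bash
python3 -m inch '[[0,0,-0.1,0,6],[0,0,-0.1,0,6],[0,0,-0.1,0,6]]'|grep -E 'pos|force';python3 -m inch '[[0,0,-0.1,0,6],[0,0,-0.1,0,6],[0,0,-0.1,0,6]]'|grep -E 'pos|force'
```

```text
position: [0.494, -0.3405, 0.0367]
force: [0.9, -0.5, 1.4]
grasp_force: 30.8
position: [0.4941, -0.3405, 0.0358]
force: [-0.5, 0.3, 3.0]
grasp_force: 30.8
```

Contact came at the predicted height (0.036 m). I'll release and retreat upward.

```bash
python3 -m inch '[[0,0,0.1,0,6.6],[0,0,0.1,0,6.9],[0,0,0.1,0,7.4],[0,0,0.1,0,8],[0,0,0.1,0,8.5],[0,0,0.1,0,8.5],[0,0,1,0,8.5],[0,0,3,0,8.5],[0,0,6,0,8.5],[0,0,9,0,8.5]]';python3 -m inch '[[-3,1,3,0,8.7],[-3,2,8,0,8.7],[-3,2,11,0,8.7],[-3,2,11,0,8.7]]'; python3 -c "
from h import *
i,K,R,o=grab('wrist','w8.png');np.savez('w8.npz',K=K,R=R,o=o)
c=proj([.495,-.34,.03],K,R,o);print(c)
x,y=int(c[0]),int(c[1]);cv2.imwrite('pics/w8c.png',cv2.resize(i[y-50:y+50,x-60:x+60],None,fx=5,fy=5,interpolation=cv2.INTER_CUBIC))
h=cv2.cvtColor(i,cv2.COLOR_BGR2HSV)
for nm,m,z in(('glass',(h[...,0]>60)&(h[...,2]>150),.040),('ring',(h[...,0]<22)&(h[...,1]>70),.025)):
    k=np.zeros(m.shape,np.uint8);k[y-40:y+40,x-40:x+40]=m[y-40:y+40,x-40:x+40]*255;k=cv2.morphologyEx(k,cv2.MORPH_OPEN,np.ones((3,3)))
    n,l,st,ce=cv2.connectedComponentsWithStats(k);j=1+np.argmax(st[1:,4]) if nm=='ring' else l[y,x]
    ct=cv2.findContours((l==j).astype(np.uint8),0,1)[0][0]
    P=np.array([ray(q,K,R,o,z)[:2]*1000 for q in ct[:,0].astype(float)],np.float32);print(nm,cv2.minEnclosingCircle(P))"
```

```text
time_s: 9.58
position: [0.4933, -0.3399, 0.1262]
tcp_rot: [[-0.964, 0.266, -0.002], [0.266, 0.964, 0.002], [0.002, 0.001, -1.0]]
force: [-0.6, -0.0, 0.3]
opening: 0.976
grasp_force: 0.0
time_s: 9.92
position: [0.4671, -0.3232, 0.2445]
tcp_rot: [[-0.964, 0.265, 0.012], [0.265, 0.964, -0.012], [-0.014, -0.008, -1.0]]
force: [1.0, -1.6, 0.6]
opening: 1.0
grasp_force: 0.0
[317.2108202  195.38788101]
glass ((494.3995056152344, -339.8424377441406), 32.00322341918945)
ring ((494.4139709472656, -339.3711853027344), 44.30073165893555)
```

View pics/w8c.png

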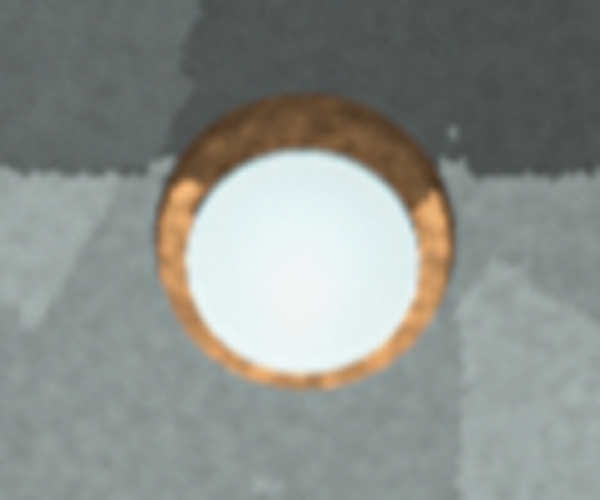

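The new glass is nested concentric with the ring, within 0.5 mm, so the first part is done. On the way back I'll measure the empty pan.

```bash
python3 -m inch '[[0,4,1,0,8.7],[0,8,2,0,8.7],[-1,12,3,0,8.7],[-1,16,3,0,8.7],[-1,20,3,0,8.7],[-1,24,3,0,8.7],[-1,28,3,0,8.7],[-1,32,3,0,8.7],[-1,32,3,0,8.7],[-1,32,3,0,8.7]]'|grep -E 'time|pos'; cat > pan.py <<'E'
from h import *
def fit(i,K,R,o,c0):
    g=cv2.cvtColor(i,cv2.COLOR_BGR2GRAY).astype(float); g=cv2.GaussianBlur(g,(3,3),0); P=[]
    for a in np.arange(0,2*np.pi,.03):
        rr=np.arange(.058,.0745,.0005); px=np.array([proj([c0[0]+r*np.cos(a),c0[1]+r*np.sin(a),.07],K,R,o) for r in rr],np.float32)
        if px.min()<1 or px[:,0].max()>638 or px[:,1].max()>398: continue
        v=cv2.remap(g.astype(np.float32),px[:,0],px[:,1],1).ravel(); d=np.diff(v); j=np.argmax(d)
        if d[j]>4: P.append([c0[0]+rr[j]*np.cos(a),c0[1]+rr[j]*np.sin(a)])
    P=np.array(P)
    for _ in range(6):
        s=np.linalg.lstsq(np.c_[2*P,np.ones(len(P))],(P**2).sum(1),rcond=None)[0]; rad=np.sqrt(s[2]+s[0]**2+s[1]**2)
        e=np.abs(np.linalg.norm(P-s[:2],axis=1)-rad); P=P[e<max(.0015,np.percentile(e,85))] if e.max()>.002 else P
    return s[:2].round(4),round(rad*2e3,1),len(P)
if __name__=='__main__':
    for n in('wrist','top'):
        i,K,R,o=grab(n,n+'_pan.png')
        c=np.array([.5506,-.002])
        for _ in range(3):
            r=fit(i,K,R,o,c);c=r[0];print(n,r)
E
python3 pan.py
```

```text
time_s: 10.8
position: [0.4529, 0.0017, 0.265]
wrist (array([ 0.5543, -0.0109]), np.float64(130.1), 85)
wrist (array([ 0.5547, -0.0122]), np.float64(129.7), 127)
wrist (array([ 0.555 , -0.0122]), np.float64(129.8), 135)
top (array([ 0.5549, -0.0081]), np.float64(135.3), 22)
top (array([ 0.5585, -0.0119]), np.float64(130.7), 35)
top (array([ 0.5576, -0.0114]), np.float64(133.2), 34)
```

The pan centre is about (0.555, -0.012), with both views agreeing and the diameter right. Next I'll go to the trough with fingers across its width, near its +y end, so that dragging that way tips it about that rim edge.

```bash
python3 -m inch '[[0,3.5,0,-7.1,8.7],[0,7,0,-14.2,8.7],[0,10.5,0,-21.3,8.7],[0,14,0,-28.4,8.7],[-0.5,17.5,0,-35.5,8.7],[-0.5,21,-2,-42.6,8.7],[-0.5,24.5,-5,-49.7,8.7],[-0.5,28,-8,-56.8,8.7],[-0.5,30.1,-11,-63.9,8.7],[-0.5,30.1,-13,-71,8.7]]' >/dev/null;  python3 -m inch '[[0,0,-1,0,8.7],[0,0,-2,-1,8.7],[0,0,-3,-1,8.7],[0,0,-3,-1,8.7],[0,0,-3,-1,8.7]]'; python3 - <<'E'
from h import *
i,K,R,o=grab('wrist','w9.png');s=readout.read_state();p=s['position'];print(p,s['force'],np.degrees(np.arctan2(*s['tcp_rot'][1::-1,1])))
c=np.array([.4488,.2789]);u=np.array([-.052,.9986]);v=np.array([.9986,.052])
print([proj([*(c+a*.036*u+b*.03*v),.045],K,R,o).round(0).tolist() for a,b in((1,1),(1,-1),(-1,-1),(-1,1))])
E
```

```text
time_s: 12.15
position: [0.4498, 0.2994, 0.1061]
tcp_rot: [[-0.134, 0.991, 0.001], [0.991, 0.134, 0.0], [0.0, 0.001, -1.0]]
force: [1.0, -0.7, 0.4]
opening: 1.004
grasp_force: 0.0
[0.45009649 0.29980186 0.10663482] [ 0.27057428 -0.29543542  1.16739626] 7.714602403452759
[[357.0, 200.0], [286.0, 195.0], [283.0, 270.0], [348.0, 274.0]]
```

```bash
python3 -m inch '[[-0.2,0.3,-1.5,-4.5,8.7],[-0.2,0.3,-3,-4.5,8.7],[-0.2,0.3,-4,-4.5,8.7],[-0.2,0.3,-4,-4.5,8.7],[-0.2,0.3,-4,-4.5,8.7]]'|grep -E pos; python3 - <<'E'
from h import *
i,K,R,o=grab('wrist','w10.png');s=readout.read_state();p=s['position'];print(p,np.degrees(np.arctan2(*s['tcp_rot'][1::-1,1])))
g=cv2.cvtColor(i,cv2.COLOR_BGR2GRAY)
for dx in(-.015,0,.015):
    ys=np.arange(.295,.33,.0015);print([int(g[tuple(proj([.447+dx,y,.045],K,R,o).round().astype(int)[::-1])]) for y in ys])
E
```

```text
position: [0.4472, 0.3034, 0.066]
[0.44755826 0.30358107 0.0663049 ] 3.266689287639031
[206, 205, 205, 204, 204, 204, 204, 205, 206, 204, 210, 247, 250, 222, 113, 90, 92, 93, 94, 94, 96, 96, 56, 34]
[206, 206, 204, 206, 206, 206, 205, 203, 203, 204, 206, 238, 251, 242, 138, 91, 94, 93, 93, 92, 93, 95, 74, 31]
[202, 205, 207, 206, 205, 206, 205, 205, 206, 203, 203, 228, 251, 249, 174, 94, 94, 94, 93, 94, 92, 94, 86, 53]
```

The +y end edge lies at y≈0.3155, as expected. I'll descend and grip.

```bash
python3 -m inch '[[0,0,-1,0,8.7],[0,0,-2,0,8.7],[0,0,-2.9,0,8.7],[0,0,-2.9,0,8.7],[0,0,-2.9,0,7],[0,0,-2.9,0,5.5],[0,0,-2.9,0,5.5],[0,0,-2.9,0,5.5],[0,0,-2.9,0,5.5],[0,0,-2.9,0,5.5]]'; python3 -m inch '[[0,0.3,0,0,5.5],[0,0.6,0,0,5.5],[0,0.9,0,0,5.5],[0,0.9,0,0,5.5]]'
```

```text
time_s: 13.5
position: [0.4474, 0.3037, 0.0369]
tcp_rot: [[-0.057, 0.998, 0.001], [0.998, 0.057, 0.0], [0.0, 0.001, -1.0]]
force: [0.4, 0.3, -0.1]
opening: 0.683
grasp_force: 30.0
time_s: 13.83
position: [0.447, 0.313, 0.0369]
tcp_rot: [[-0.057, 0.998, 0.0], [0.998, 0.057, 0.0], [0.0, 0.0, -1.0]]
force: [-0.1, 0.3, 4.7]
opening: 0.687
grasp_force: 30.0
```

```bash
cat > look.py <<'E'
from h import *
import sys
i,K,R,o=grab('wrist',sys.argv[1]);s=readout.read_state();p=s['position'];print(p,s['force'])
# rigid-held hypotheses: quad corners of base face for tilt th
g=cv2.cvtColor(i,cv2.COLOR_BGR2GRAY)
x=p[0]-.00
l=[proj([.447+dx,p[1]-.012,.045],K,R,o) for dx in(-.03,0,.03)];print(np.round(l).tolist())
v=int(round(l[1][0]))
for u in (v-10,v,v+10): print(u,g[150:330:2,u].tolist())
E
python3 look.py w11.png
```

```text
[0.44700871 0.31301944 0.03686244] [ 0.27907083 -1.5129214   4.27646118]
[[274.0, 268.0], [322.0, 271.0], [369.0, 273.0]]
312 [36, 36, 36, 36, 32, 35, 37, 34, 38, 37, 38, 37, 33, 34, 35, 36, 35, 36, 37, 35, 34, 35, 36, 37, 37, 33, 35, 37, 35, 35, 36, 32, 54, 94, 95, 94, 93, 94, 94, 94, 96, 96, 92, 135, 233, 251, 249, 218, 206, 207, 206, 206, 205, 205, 205, 205, 207, 206, 206, 206, 208, 160, 57, 71, 79, 83, 86, 91, 92, 93, 93, 92, 90, 93, 198, 216, 214, 215, 214, 214, 215, 213, 212, 213, 214, 215, 215, 156, 88, 92]
322 [53, 51, 41, 45, 42, 36, 35, 43, 63, 64, 38, 34, 36, 37, 36, 35, 36, 38, 35, 35, 36, 38, 35, 33, 36, 34, 35, 34, 34, 37, 39, 32, 57, 96, 95, 92, 94, 95, 95, 94, 94, 95, 91, 135, 232, 251, 250, 217, 207, 206, 208, 207, 207, 206, 205, 206, 205, 206, 205, 206, 209, 160, 56, 70, 79, 82, 86, 90, 94, 94, 93, 91, 90, 93, 198, 216, 214, 214, 213, 213, 214, 213, 213, 213, 214, 215, 214, 158, 95, 92]
332 [55, 53, 53, 55, 54, 55, 54, 62, 66, 65, 47, 54, 54, 56, 54, 53, 53, 52, 36, 37, 34, 35, 37, 35, 36, 34, 37, 36, 35, 34, 34, 32, 48, 95, 97, 92, 94, 95, 94, 93, 94, 93, 91, 132, 234, 251, 250, 223, 206, 207, 206, 207, 207, 205, 206, 206, 206, 206, 206, 206, 210, 160, 55, 72, 78, 84, 87, 92, 92, 94, 93, 93, 90, 94, 196, 215, 214, 214, 214, 214, 213, 213, 213, 213, 213, 214, 216, 155, 96, 99]
```

```bash
cat > rows.py <<'E'
from h import *
import sys
# row of points (y,z) at x
i,K,R,o=grab('wrist');g=cv2.cvtColor(i,cv2.COLOR_BGR2GRAY);p=readout.read_state()['position']
print('rim z.003',ray((322,214.5),K,R,o,.003)[1],'base z.045',ray((322,236.5),K,R,o,.045)[1],p)
for th in (0,15,30):
    t=np.radians(th);P0=np.array([-12.,38.]);Rt=np.array([[np.cos(t),np.sin(t)],[-np.sin(t),np.cos(t)]])
    for n,q in(('rimB',(0,0)),('baseB',(0,42)),('rimA',(-72,0)),('baseA',(-72,42))):
        d=Rt@(np.array(q)-P0)/1000; print(th,n,proj([.447,p[1]+d[0],p[2]+.004+d[1]],K,R,o).round(0))
E
python3 rows.py
```

```text
rim z.003 0.3234799568091406 base z.045 0.32479630464055487 [0.4470126  0.31298278 0.03683936]
0 rimB [324. 213.]
0 baseB [324. 236.]
0 rimA [319. 294.]
0 baseA [318. 332.]
15 rimB [323. 224.]
15 baseB [324. 233.]
15 rimA [318. 316.]
15 baseA [318. 346.]
30 rimB [322. 237.]
30 baseB [324. 231.]
30 rimA [317. 337.]
30 baseA [318. 356.]
```

The trough slid flat: the rim edge is at y=0.3235 and the base edge at 0.3245, with no tilt. Mat friction alone is too low to tip it. Instead I'll use the mat's own 3 mm edge as a toe stop. The steps are:
1. Regrip at the -y end.
2. Set the trough on the bench just beyond the mat's +y edge.
3. Push the lower edge against the mat side so it pivots there.

```bash
python3 -m inch '[[0,0,0,0,7],[0,0,0,0,8.7],[0,0,0,0,8.7],[0.15,-2.5,0,0,8.7],[0.27,-4.95,0,0,8.7],[0.27,-4.95,0,0,8.7],[0.27,-4.95,0,0,7],[0.27,-4.95,0,0,5.5],[0.27,-4.95,0,0,5.5],[0.27,-4.95,0,0,5.5]]'; python3 -m inch '[[0,0,0,0,5.5],[0,0,0.5,0,5.5],[0,0,1.5,0,5.5],[0,0,2.5,0,5.5],[0,0,2.5,0,5.5],[0,0,2.5,0,5.5]]'; python3 - <<'E'
from h import *
i,K,R,o=grab('wrist','w12.png');g=cv2.cvtColor(i,cv2.COLOR_BGR2GRAY);p=readout.read_state()['position'];print(p)
for th in (0,10,20):
    t=-np.radians(th)
    Rt=np.array([[np.cos(t),np.sin(t)],[-np.sin(t),np.cos(t)]])
    print(th,[proj([.447,p[1]+d[0],p[2]+.004+d[1]],K,R,o).round(0)[1] for d in (Rt@(np.array(q)-[12,38])/1000 for q in((72,0),(72,42)))])
print(g[60:270:2,322].tolist())
E
```

```text
time_s: 14.77
position: [0.4498, 0.2639, 0.0365]
tcp_rot: [[-0.058, 0.998, 0.001], [0.998, 0.058, 0.0], [0.0, 0.001, -1.0]]
force: [-0.0, 0.5, 0.5]
opening: 0.785
grasp_force: 0.0
time_s: 15.27
position: [0.4504, 0.2633, 0.0627]
tcp_rot: [[-0.057, 0.998, 0.002], [0.998, 0.057, 0.001], [0.001, 0.002, -1.0]]
force: [-0.3, -0.0, -2.5]
opening: 0.685
grasp_force: 30.0
[0.44996121 0.26317372 0.06222376]
0 [np.float64(148.0), np.float64(157.0)]
10 [np.float64(142.0), np.float64(164.0)]
20 [np.float64(138.0), np.float64(174.0)]
[53, 52, 50, 68, 76, 76, 61, 50, 54, 53, 54, 53, 53, 53, 54, 52, 57, 75, 77, 68, 52, 52, 54, 53, 54, 52, 53, 55, 53, 70, 76, 72, 48, 53, 56, 54, 54, 54, 54, 55, 54, 67, 70, 37, 67, 96, 94, 90, 153, 249, 251, 250, 231, 211, 211, 210, 209, 209, 211, 210, 210, 210, 208, 208, 211, 211, 209, 209, 208, 209, 209, 209, 209, 210, 209, 209, 209, 210, 209, 209, 209, 209, 208, 208, 207, 208, 209, 208, 210, 214, 214, 213, 214, 214, 213, 214, 213, 213, 212, 213, 211, 218, 247, 252, 224]
```

It lifts level, held rigidly by the pads. I'll carry it beyond the mat edge and align it with that edge.

```bash
python3 -m inch '[[-0.3,2.5,0,2,5.5],[-0.8,5.5,0,4,5.5],[-1.2,8.5,0,7,5.5],[-1.8,11.5,0,8.4,5.5],[-2.4,14.2,0,8.4,5.5],[-2.4,14.2,-0.5,8.4,5.5],[-2.4,14.2,-1.2,8.4,5.5],[-2.4,14.2,-2,8.4,5.5],[-2.4,14.2,-2.5,8.4,5.5],[-2.4,14.2,-2.6,8.4,5.5]]'; python3 -m inch '[[0,0,-0.1,0,5.5],[0,0,-0.2,0,5.5],[0,0,-0.2,0,5.5]]'
```

```text
time_s: 16.15
position: [0.4249, 0.4033, 0.0344]
tcp_rot: [[-0.2, 0.98, -0.003], [0.98, 0.2, -0.002], [-0.001, -0.004, -1.0]]
force: [-2.8, -0.9, 3.0]
opening: 0.686
grasp_force: 30.0
time_s: 16.4
position: [0.4249, 0.4033, 0.0343]
tcp_rot: [[-0.201, 0.98, -0.002], [0.98, 0.201, -0.002], [-0.002, -0.003, -1.0]]
force: [-2.8, -2.9, 6.2]
opening: 0.685
grasp_force: 30.0
```

```bash
python3 - <<'E'
from h import *
i,K,R,o=grab('top','t2.png')
g=cv2.cvtColor(i,cv2.COLOR_BGR2GRAY);m=np.zeros_like(g)
d=np.load('w1.npz');im=cv2.imread('pics/w1.png');gg=cv2.cvtColor(im,cv2.COLOR_BGR2GRAY)
# mat +y edge from w1 (right side of mat): dark->light along y
for x in (.40,.42,.44,.46):
    ys=np.arange(.37,.42,.001);v=np.array([gg[tuple(proj([x,y,.003],d['K'],d['R'],d['o']).round().astype(int)[::-1])] for y in ys]).astype(int)
    j=np.argmax(np.convolve(v,[1,1,-1,-1],'valid'));print(x,ys[j]+.0015,v[max(0,j-3):j+6])
E
```

```text
0.4 0.3915 [111 111 111 129 129 164 177 178 178]
0.42 0.3845 [ 27  23  23  38  61 126 169 169 183]
0.44 0.3875 [ 41  41  42  72  72 158 176 176 177]
0.46 0.3905 [ 41  39  50  50 105 136 174 181 181]
```

```bash
python3 -m inch '[[0,0,0.1,-1.5,5.5],[0,0,0.1,-3,5.5],[0.03,-0.2,0.1,-3,5.5],[0.06,-0.4,0.1,-3,5.5],[0.08,-0.5,0.1,-3,5.5],[0.08,-0.5,0.1,-3,5.5]]'; python3 -m inch '[[0.02,-0.1,0,0,5.5],[0.03,-0.2,0,0,5.5],[0.03,-0.2,0,0,5.5]]' | grep -E 'pos|force'; python3 -m inch '[[0.02,-0.1,0,0,5.5],[0.03,-0.2,0,0,5.5],[0.03,-0.2,0,0,5.5]]' | grep -E 'pos|force'
```

```text
time_s: 16.95
position: [0.4267, 0.3994, 0.0345]
tcp_rot: [[-0.15, 0.989, -0.0], [0.989, 0.15, -0.0], [-0.0, -0.0, -1.0]]
force: [-0.1, -0.4, -1.8]
opening: 0.681
grasp_force: 30.0
position: [0.4268, 0.3979, 0.0345]
force: [-0.4, -0.9, -0.9]
grasp_force: 30.0
position: [0.427, 0.3968, 0.0346]
force: [-0.8, 3.9, -1.7]
grasp_force: 30.0
```

Contact came where expected: +3.9 N in y, with the trough end at the mat edge. Now I'll follow the pivoting arc.

```bash
python3 -m inch '[[0.04,-0.27,0.05,0,5.5],[0.08,-0.54,0.09,0,5.5],[0.11,-0.78,0.12,0,5.5],[0.15,-1.02,0.14,0,5.5],[0.15,-1.02,0.14,0,5.5]]'| grep -E 'pos|force'; python3 - <<'E'
from h import *
i,K,R,o=grab('wrist','w13.png');g=cv2.cvtColor(i,cv2.COLOR_BGR2GRAY);p=readout.read_state()['position'];print(p)
for th in (0,8,15,22):
    t=-np.radians(th)
    Rt=np.array([[np.cos(t),np.sin(t)],[-np.sin(t),np.cos(t)]])
    print(th,[proj([p[0]-.15*d[0],p[1]+d[0],p[2]+.004+d[1]],K,R,o).round(0)[1] for d in (Rt@(np.array(q)-[12,38])/1000 for q in((72,0),(72,42)))])
print(g[100:270:2,322].tolist())
E
```

```text
position: [0.4285, 0.3876, 0.0364]
force: [-2.6, 6.8, -0.6]
grasp_force: 30.0
[0.42850365 0.38759443 0.0363585 ]
0 [np.float64(148.0), np.float64(156.0)]
8 [np.float64(142.0), np.float64(161.0)]
15 [np.float64(138.0), np.float64(167.0)]
22 [np.float64(136.0), np.float64(175.0)]
[174, 175, 175, 176, 174, 170, 170, 169, 169, 172, 174, 175, 175, 175, 174, 174, 175, 173, 139, 140, 137, 137, 129, 128, 127, 128, 127, 128, 129, 132, 178, 233, 238, 235, 214, 196, 200, 202, 200, 200, 200, 200, 199, 198, 201, 201, 199, 199, 199, 201, 199, 200, 200, 200, 201, 200, 200, 199, 199, 199, 198, 198, 200, 202, 199, 189, 189, 188, 188, 189, 188, 188, 189, 187, 188, 190, 190, 190, 189, 189, 218, 232, 188, 37, 23]
```

It is rotating, by about 11°. I'll continue the arc.

```bash
python3 -m inch '[[0.04,-0.25,0.02,0,5.5],[0.08,-0.5,0.02,0,5.5],[0.12,-0.8,0,0,5.5],[0.16,-1.04,-0.05,0,5.5],[0.2,-1.27,-0.1,0,5.5],[0.23,-1.51,-0.18,0,5.5],[0.27,-1.77,-0.28,0,5.5],[0.3,-2.02,-0.4,0,5.5],[0.3,-2.02,-0.4,0,5.5]]'| grep -E 'pos|force'; cat > tilt.py <<'E'
from h import *
import sys
i,K,R,o=grab('wrist',sys.argv[1]);g=cv2.cvtColor(i,cv2.COLOR_BGR2GRAY);p=readout.read_state()['position'];print(p)
for th in eval(sys.argv[2]):
    t=-np.radians(th)
    Rt=np.array([[np.cos(t),np.sin(t)],[-np.sin(t),np.cos(t)]])
    print(th,[proj([p[0]-.15*d[0],p[1]+d[0],p[2]+.004+d[1]],K,R,o).round(0)[1] for d in (Rt@(np.array(q)-[12,38])/1000 for q in((0,0),(72,0),(72,42)))])
print(g[100:280:2,322].tolist())
E
python3 tilt.py w14.png '(25,35,45)'
```

```text
position: [0.432, 0.3666, 0.0331]
force: [-1.4, 3.2, 3.7]
grasp_force: 30.0
[0.43198602 0.36668748 0.03310739]
25 [np.float64(220.0), np.float64(135.0), np.float64(179.0)]
35 [np.float64(212.0), np.float64(136.0), np.float64(196.0)]
45 [np.float64(205.0), np.float64(141.0), np.float64(217.0)]
[176, 178, 179, 180, 178, 179, 180, 178, 177, 177, 178, 174, 174, 175, 118, 128, 186, 185, 185, 185, 185, 186, 188, 180, 177, 178, 178, 178, 177, 177, 176, 178, 178, 177, 177, 179, 178, 177, 177, 177, 177, 177, 177, 176, 176, 181, 213, 228, 239, 234, 220, 215, 210, 203, 202, 203, 203, 204, 203, 202, 203, 204, 203, 203, 205, 202, 203, 203, 203, 201, 202, 203, 202, 202, 202, 202, 214, 206, 67, 19, 22, 22, 23, 22, 23, 22, 37, 52, 59, 64]
```

```bash
python3 -m inch '[[0.04,-0.28,-0.17,0,5.5],[0.08,-0.55,-0.35,0,5.5],[0.13,-0.85,-0.6,0,5.5],[0.16,-1.1,-0.85,0,5.5],[0.2,-1.35,-1.15,0,5.5],[0.23,-1.52,-1.4,0,5.5],[0.23,-1.52,-1.4,0,5.5]]'| grep -E 'pos|force'; python3 tilt.py w15.png '(55,65,75)'
```

```text
position: [0.4348, 0.3498, 0.0191]
force: [-0.4, -2.5, 7.3]
grasp_force: 30.0
[0.43478039 0.3498716  0.01916644]
55 [np.float64(199.0), np.float64(152.0), np.float64(242.0)]
65 [np.float64(194.0), np.float64(168.0), np.float64(267.0)]
75 [np.float64(190.0), np.float64(191.0), np.float64(292.0)]
[171, 170, 169, 166, 163, 161, 161, 162, 166, 169, 172, 172, 173, 170, 171, 172, 168, 166, 167, 169, 171, 171, 166, 111, 107, 106, 106, 104, 103, 102, 105, 104, 106, 106, 102, 139, 195, 207, 204, 195, 195, 205, 234, 235, 228, 228, 229, 229, 229, 228, 229, 229, 229, 229, 229, 230, 230, 230, 230, 230, 229, 230, 230, 230, 230, 230, 230, 230, 230, 224, 214, 213, 213, 189, 164, 166, 166, 165, 167, 164, 179, 208, 220, 226, 228, 223, 98, 44, 59, 61]
```

Tilt is about 65°, past the tipping point. I'll lift clear of the edge, move fully over the mat and press it down flat onto its end.

```bash
python3 -m inch '[[0,0,0.8,0,5.5],[0.1,-0.8,1.5,0,5.5],[0.25,-1.8,1.5,0,5.5],[0.45,-3,1.5,0,5.5],[0.45,-3,1.1,0,5.5],[0.45,-3,0.8,0,5.5],[0.48,-3.2,0.5,0,5.5],[0.51,-3.45,0.2,0,5.5],[0.55,-3.65,-0.1,0,5.5],[0.56,-3.75,-0.3,0,5.5]]'| grep -E 'pos|force'; python3 -m inch '[[0.01,-0.05,-0.1,0,5.5],[0.02,-0.1,-0.25,0,5.5],[0.02,-0.1,-0.4,0,5.5],[0.02,-0.1,-0.4,0,5.5]]'| grep -E 'pos|force'; python3 tilt.py w16.png '(75,82,90)'
```

```text
position: [0.4393, 0.313, 0.015]
force: [-0.8, -0.2, 7.6]
grasp_force: 30.0
position: [0.4396, 0.3113, 0.012]
force: [-0.4, -4.0, 10.9]
grasp_force: 30.0
[0.4395716  0.31133192 0.01200379]
75 [np.float64(190.0), np.float64(191.0), np.float64(292.0)]
82 [np.float64(189.0), np.float64(211.0), np.float64(308.0)]
90 [np.float64(188.0), np.float64(235.0), np.float64(325.0)]
[200, 198, 196, 197, 195, 196, 198, 198, 196, 192, 190, 188, 189, 192, 122, 44, 48, 49, 49, 47, 49, 58, 65, 65, 51, 26, 34, 32, 32, 32, 34, 31, 32, 33, 34, 30, 34, 32, 42, 148, 193, 197, 198, 197, 196, 198, 197, 196, 196, 201, 236, 245, 247, 247, 246, 246, 246, 246, 246, 246, 246, 246, 246, 246, 246, 246, 247, 240, 237, 237, 235, 204, 196, 196, 195, 194, 194, 197, 197, 195, 196, 195, 197, 194, 195, 197, 151, 53, 65, 72]
```

```bash
python3 -m inch '[[0,0,-0.1,0,5.5],[0,0,-0.1,0,5.5]]'| grep -E 'pos|force';python3 -m inch '[[0,0,-0.1,0,5.5],[0,0,-0.1,0,5.5]]'| grep -E 'pos|force'; python3 - <<'E'
from h import *
# side-ish view from scene camera: trough corners predicted for standing flat
i,K,R,o=grab('scene','s2.png');p=readout.read_state()['position'];print(p)
n=np.array([-.148,.989]);q=np.array([.989,.148])
for th in(80,90):
    t=-np.radians(th);Rt=np.array([[np.cos(t),np.sin(t)],[-np.sin(t),np.cos(t)]])
    for c in((72,0),(72,42)):
        d=Rt@(np.array(c)-[12,38])/1000;print(th,c,[proj([*(p[:2]+n*d[0]+q*s*.03),p[2]+.004+d[1]],K,R,o).round(0).tolist() for s in(-1,1)])
E
```

```text
position: [0.4396, 0.311, 0.0114]
force: [-1.4, -5.7, 13.4]
grasp_force: 30.0
position: [0.4396, 0.3107, 0.0106]
force: [-1.8, -8.2, 16.5]
grasp_force: 30.0
[0.43965462 0.31075594 0.01059576]
80 (72, 0) [[430.0, 111.0], [442.0, 126.0]]
80 (72, 42) [[417.0, 113.0], [429.0, 129.0]]
90 (72, 0) [[427.0, 110.0], [440.0, 125.0]]
90 (72, 42) [[413.0, 114.0], [426.0, 130.0]]
```

```bash
python3 -m inch '[[0,0,0,0,6.2],[0,0,0,0,6.4],[0,0,0.05,0,7],[0,0,0.1,0,8],[0,0,0.1,0,8.7],[0,0,0.1,0,8.7]]'| grep -E 'pos|force|open';python3 - <<'E'
from h import *
i,K,R,o=grab('wrist','w17.png');cv2.imwrite('pics/w17c.png',i[100:340,140:500])
g=cv2.cvtColor(i,cv2.COLOR_BGR2GRAY);p=readout.read_state()['position'];print(p)
print(g[100:280:2,322].tolist())
for y in np.arange(.30,.36,.01): print(round(y,3),[proj([.437,y,z],K,R,o).round(0)[1] for z in(.003,.075)])
E
```

```text
position: [0.4395, 0.312, 0.0097]
force: [-0.3, 0.1, 0.1]
opening: 0.938
grasp_force: 0.0
[0.4395474  0.31202569 0.00969492]
[198, 198, 196, 194, 194, 195, 196, 195, 195, 192, 190, 189, 187, 188, 189, 77, 46, 47, 48, 48, 48, 48, 60, 52, 40, 36, 34, 34, 33, 33, 31, 33, 33, 29, 31, 33, 34, 34, 55, 49, 128, 189, 194, 193, 194, 193, 192, 193, 193, 194, 193, 192, 192, 192, 193, 192, 192, 192, 194, 189, 195, 230, 242, 245, 245, 245, 245, 240, 236, 236, 235, 214, 198, 196, 198, 196, 196, 195, 196, 196, 199, 196, 197, 196, 196, 198, 153, 51, 64, 70]
0.3 [np.float64(258.0), np.float64(341.0)]
0.31 [np.float64(245.0), np.float64(322.0)]
0.32 [np.float64(232.0), np.float64(303.0)]
0.33 [np.float64(218.0), np.float64(282.0)]
0.34 [np.float64(204.0), np.float64(261.0)]
0.35 [np.float64(189.0), np.float64(238.0)]
```

View pics/w17c.png

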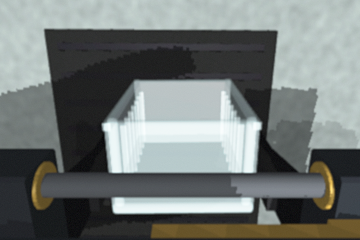

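The last view shows the trough standing on its end. The mouth faces the camera, with its bottom edge at row 180 (y≈0.356) and its top edge at row 222 (y≈0.357), so it is upright. The end face spans y 0.315–0.357. I'll regrip high on the base side and carry it back beyond the mat edge for the second quarter turn.

```bash
python3 -m inch '[[0,0,1.5,0,8.7],[0,0,4,0,8.7],[-0.1,0.7,5.6,0,8.7],[-0.22,1.5,5.75,0,8.7],[-0.22,1.5,5.75,0,8.7],[-0.22,1.5,5.75,0,8.7],[-0.22,1.5,5.75,0,7],[-0.22,1.5,5.75,0,5.5],[-0.22,1.5,5.75,0,5.5],[-0.22,1.5,5.75,0,5.5]]'|grep -E 'pos|force';python3 -m inch '[[0,0,0,0,5.5],[0,0,0,0,5.5],[0,0,0.5,0,5.5],[0,0,1.5,0,5.5],[0,0,2,0,5.5],[0,0,2,0,5.5]]'|grep -E 'pos|force|open'
```

```text
position: [0.4371, 0.3265, 0.0668]
force: [0.4, -0.2, 0.5]
grasp_force: 0.0
position: [0.4386, 0.3275, 0.0892]
force: [0.8, 1.3, -0.8]
opening: 0.684
grasp_force: 30.0
```

```bash
python3 -m inch '[[-0.3,2,0,0,5.5],[-0.7,4.5,0,0,5.5],[-1,6.8,0,0,5.5],[-1.15,7.6,0,0,5.5],[-1.15,7.6,0,0,5.5],[-1.15,7.6,-0.8,0,5.5],[-1.15,7.6,-1.6,0,5.5],[-1.15,7.6,-2,0,5.5],[-1.15,7.6,-2,0,5.5]]'|grep -E 'pos|force';python3 -m inch '[[0,0,-0.1,0,5.5],[0,0,-0.2,0,5.5],[0,0,-0.2,0,5.5]]'|grep -E 'pos|force';python3 -m inch '[[0,0,-0.1,0,5.5],[0,0,-0.2,0,5.5],[0,0,-0.2,0,5.5]]'|grep -E 'pos|force'
```

```text
position: [0.425, 0.4011, 0.0657]
force: [-0.2, -0.1, -1.9]
grasp_force: 30.0
position: [0.4261, 0.4026, 0.0654]
force: [0.1, 0.3, -2.1]
grasp_force: 30.0
position: [0.4262, 0.403, 0.0641]
force: [-0.5, -0.9, 2.2]
grasp_force: 30.0
```

```bash
python3 -m inch '[[0,0,0.1,0,5.5],[0.03,-0.2,0.1,0,5.5],[0.06,-0.4,0.1,0,5.5],[0.06,-0.4,0.1,0,5.5]]'| grep -E 'pos|force';python3 -m inch '[[0.02,-0.1,0,0,5.5],[0.03,-0.2,0,0,5.5],[0.03,-0.2,0,0,5.5]]' | grep -E 'pos|force'; python3 -m inch '[[0.02,-0.1,0,0,5.5],[0.03,-0.2,0,0,5.5],[0.03,-0.2,0,0,5.5]]' | grep -E 'pos|force'
```

```text
position: [0.4264, 0.3984, 0.0643]
force: [-0.2, -0.1, -1.5]
grasp_force: 30.0
position: [0.4267, 0.3972, 0.0644]
force: [-0.3, 1.2, -2.6]
grasp_force: 30.0
position: [0.4271, 0.3956, 0.0646]
force: [-2.3, 4.2, -1.4]
grasp_force: 30.0
```

```bash
python3 -m inch '[[0.07,-0.48,0.06,0,5.5],[0.14,-0.96,0.08,0,5.5],[0.2,-1.4,0.08,0,5.5],[0.27,-1.8,0.06,0,5.5],[0.33,-2.2,0,0,5.5],[0.39,-2.63,-0.06,0,5.5],[0.39,-2.63,-0.06,0,5.5]]'| grep -E 'pos|force'
cat > tilt2.py <<'E'
from h import *
import sys
i,K,R,o=grab('wrist',sys.argv[1]);g=cv2.cvtColor(i,cv2.COLOR_BGR2GRAY);p=readout.read_state()['position'];print(p)
for th in eval(sys.argv[2]):
    t=-np.radians(th)
    Rt=np.array([[np.cos(t),np.sin(t)],[-np.sin(t),np.cos(t)]])
    print(th,'rimB,rimA',[proj([p[0]-.15*d[0],p[1]+d[0],p[2]+.004+d[1]],K,R,o).round(0)[1] for d in (Rt@(np.array(q)-[12,68])/1000 for q in((42,0),(42,72)))])
a=g[60:280,322].astype(int);d=np.abs(a[3:]-a[:-3]);print([(int(61+k),int(d[k])) for k in range(1,len(d)-1) if d[k]>22 and d[k]>=d[k-1] and d[k]>d[k+1]])
E
python3 tilt2.py w18.png '(0,10,16,22)'
```

```text
position: [0.4316, 0.3678, 0.0638]
force: [-1.2, 3.8, -1.3]
grasp_force: 30.0
[0.43155123 0.36804767 0.06388289]
0 rimB,rimA [np.float64(180.0), np.float64(207.0)]
10 rimB,rimA [np.float64(167.0), np.float64(212.0)]
16 rimB,rimA [np.float64(161.0), np.float64(216.0)]
22 rimB,rimA [np.float64(154.0), np.float64(220.0)]
[(148, 42), (152, 70), (195, 81), (215, 54), (257, 26), (263, 195), (272, 30)]
```

The tilt tracks at about 22°. I'll continue.

```bash
python3 -m inch '[[0.07,-0.47,-0.12,0,5.5],[0.14,-0.93,-0.26,0,5.5],[0.2,-1.37,-0.45,0,5.5],[0.27,-1.81,-0.65,0,5.5],[0.32,-2.17,-0.87,0,5.5],[0.38,-2.53,-1.09,0,5.5],[0.43,-2.86,-1.35,0,5.5],[0.48,-3.19,-1.62,0,5.5],[0.48,-3.19,-1.62,0,5.5]]'| grep -E 'pos|force'; python3 tilt2.py w19.png '(40,46,52,58)'
```

```text
position: [0.436, 0.3357, 0.0472]
force: [1.2, 0.6, 2.8]
grasp_force: 30.0
[0.43592189 0.33605663 0.04739285]
40 rimB,rimA [np.float64(138.0), np.float64(236.0)]
46 rimB,rimA [np.float64(134.0), np.float64(241.0)]
52 rimB,rimA [np.float64(131.0), np.float64(247.0)]
58 rimB,rimA [np.float64(129.0), np.float64(254.0)]
[(123, 50), (126, 76), (131, 47), (154, 60), (160, 47), (235, 53), (242, 26), (252, 189), (272, 27)]
```

```bash
python3 -m inch '[[0.05,-0.34,-0.34,0,5.5],[0.1,-0.67,-0.69,0,5.5],[0.14,-0.97,-1.08,0,5.5],[0.18,-1.24,-1.47,0,5.5],[0.22,-1.45,-1.84,0,5.5],[0.24,-1.64,-2.2,0,5.5],[0.24,-1.64,-2.2,0,5.5]]'| grep -E 'pos|force'; python3 -m inch '[[0,0,0.7,0,5.5],[0.1,-0.8,1.3,0,5.5],[0.25,-1.8,1.3,0,5.5],[0.38,-2.5,1.3,0,5.5],[0.38,-2.5,1,0,5.5],[0.38,-2.5,0.7,0,5.5],[0.38,-2.55,0.4,0,5.5],[0.39,-2.6,0.1,0,5.5],[0.4,-2.7,-0.2,0,5.5],[0.4,-2.75,-0.5,0,5.5]]'| grep -E 'pos|force'; python3 tilt2.py w20.png '(70,75,80,85,90)'
```

```text
position: [0.438, 0.3195, 0.0248]
force: [0.9, -0.8, 3.6]
grasp_force: 30.0
position: [0.4424, 0.2925, 0.0207]
force: [0.2, -3.9, 4.7]
grasp_force: 30.0
[0.44241437 0.29248013 0.02030321]
70 rimB,rimA [np.float64(130.0), np.float64(266.0)]
75 rimB,rimA [np.float64(132.0), np.float64(271.0)]
80 rimB,rimA [np.float64(136.0), np.float64(275.0)]
85 rimB,rimA [np.float64(141.0), np.float64(280.0)]
90 rimB,rimA [np.float64(147.0), np.float64(284.0)]
[(95, 156), (124, 157), (130, 29), (133, 36), (241, 106), (256, 95), (263, 156), (272, 31)]
```

```bash
python3 -m inch '[[0.01,-0.05,-0.25,0,5.5],[0.01,-0.1,-0.5,0,5.5],[0.02,-0.13,-0.75,0,5.5],[0.02,-0.15,-0.9,0,5.5],[0.02,-0.15,-0.9,0,5.5]]'| grep -E 'pos|force'; python3 -m inch '[[0,0,-0.1,0,5.5],[0,0,-0.1,0,5.5]]'| grep -E 'pos|force'; python3 tilt2.py w21.png '(85,90)'
```

```text
position: [0.4427, 0.2914, 0.0115]
force: [1.2, -3.3, 4.1]
grasp_force: 30.0
position: [0.4427, 0.2914, 0.0113]
force: [0.5, -4.7, 8.0]
grasp_force: 30.0
[0.44274083 0.29144105 0.01132519]
85 rimB,rimA [np.float64(140.0), np.float64(280.0)]
90 rimB,rimA [np.float64(147.0), np.float64(284.0)]
[(92, 162), (113, 24), (126, 129), (130, 50), (140, 34), (238, 113), (262, 98), (269, 176), (272, 38)]
```

It is flat: the force rises at z=0.0113. I'll release, rise and measure the trough.

```bash
python3 -m inch '[[0,0,0,0,6.2],[0,0,0.05,0,6.6],[0,0,0.1,0,7.6],[0,0,0.1,0,8.7],[0,0,0.1,0,8.7],[0,0,2.5,0,8.7],[0,0,6,0,8.7],[0,0,10,0,8.7],[0,0,13,0,8.7],[0,0,13,0,8.7]]'| grep -E 'time|pos|force'; python3 -m inch '[[0,0,0,0,8.7],[0,0,0,0,8.7]]'>/dev/null; cat > tr.py <<'E'
from h import *
import sys
i,K,R,o=grab('wrist',sys.argv[1]);z=float(sys.argv[2]);c0=[float(a) for a in sys.argv[3:5]];s=readout.read_state();print(s['position'],np.degrees(np.arctan2(*s['tcp_rot'][1::-1,1])))
g=cv2.cvtColor(i,cv2.COLOR_BGR2GRAY);c=proj([*c0,z],K,R,o);print(c)
for th in (100,130,150):
    k=np.zeros_like(g);x,y=map(int,c);k[max(0,y-75):y+75,x-80:x+80]=(g[max(0,y-75):y+75,x-80:x+80]>th)*255
    n,l,st,ce=cv2.connectedComponentsWithStats(k);
    j=1+np.argmax([st[q,4]*(np.hypot(*(ce[q]-c))<30) for q in range(1,n)])
    ct=max(cv2.findContours((l==j).astype(np.uint8),0,1)[0],key=cv2.contourArea)
    P=np.array([ray(q,K,R,o,z)[:2]*1000 for q in cv2.convexHull(ct)[:,0].astype(float)],np.float32);print(th,cv2.minAreaRect(P), st[j])
E
python3 tr.py w22.png .045 .439 .315
```

```text
time_s: 29.28
position: [0.4461, 0.2932, 0.1463]
force: [0.6, 0.7, 0.3]
grasp_force: 0.0
[0.44125688 0.29091338 0.13940947] 8.662318199686853
[323.88594866 178.82574456]
100 ((436.5325012207031, 331.2618713378906), (61.34946823120117, 73.40120697021484), 8.51906967163086) [ 290  121   69   79 4876]
130 ((436.6141052246094, 331.2736511230469), (60.75069808959961, 73.22476959228516), 8.691398620605469) [ 291  121   67   79 4794]
150 ((436.7296142578125, 331.2317810058594), (60.37079620361328, 73.29347229003906), 8.501961708068848) [ 291  121   67   79 4562]
```

The trough is right way up at (0.4366, 0.3312), 60 x 73 mm at rim height, at 8.6°. I'll grip it at its middle.

```bash
python3 -m inch '[[-0.2,2,-2,0,8.7],[-0.47,4,-4,0,8.7],[-0.47,4,-6,0,8.7],[-0.47,4,-8,0,8.7],[-0.47,4,-10,0,8.7],[-0.47,4,-11.5,0,8.7],[-0.47,4,-12.6,0,8.7],[-0.47,4,-12.6,0,8.7],[-0.47,4,-12.6,0,8.7]]'| grep -E 'pos|force'; python3 -m inch '[[0,0,0,0,7],[0,0,0,0,5.5],[0,0,0,0,5.5],[0,0,0,0,5.5],[0,0,0,0,5.5],[0,0,1,0,5.5],[0,0,3,0,5.5],[0,0,6,0,5.5],[0,0,10,0,5.5],[0,0,10,0,5.5]]'
```

```text
position: [0.4368, 0.3308, 0.0133]
force: [-0.5, 0.6, -0.2]
grasp_force: 0.0
time_s: 31.08
position: [0.4417, 0.3335, 0.1215]
tcp_rot: [[-0.151, 0.988, 0.012], [0.989, 0.151, 0.006], [0.004, 0.013, -1.0]]
force: [0.7, 1.2, -1.7]
opening: 0.686
grasp_force: 30.0
```

```bash
python3 -m inch '[[0.9,-2.5,1.5,0,5.5],[2.2,-6.3,2,0,5.5],[3.5,-10.1,2,0,5.5],[4.8,-13.9,2,0,5.5],[6.1,-17.7,2,0,5.5],[7.4,-21.5,2,0,5.5],[8.7,-25.2,2,0,5.5],[10,-28.8,2,0,5.5],[11.2,-32.2,1,0,5.5],[11.9,-34.3,0,0,5.5]]'|grep -E pos; python3 -m inch '[[0,0,0,0,5.5],[0,0,0,0,5.5],[0,0,0,0,5.5],[0,0,0,0,5.5]]'; python3 - <<'E'
from pan import *
i,K,R,o=grab('wrist','w23.png')
c=np.array([.5555,-.012])
for _ in range(3):
    r=fit(i,K,R,o,c);c=r[0];print(r)
E
```

```text
position: [0.559, -0.0156, 0.1153]
time_s: 32.25
position: [0.5559, -0.0104, 0.1149]
tcp_rot: [[-0.152, 0.988, -0.001], [0.988, 0.152, 0.0], [0.001, -0.001, -1.0]]
force: [-0.1, -0.4, -1.7]
opening: 0.686
grasp_force: 30.0
(array([ 0.5589, -0.0119]), np.float64(129.8), 110)
(array([ 0.5588, -0.0136]), np.float64(132.0), 120)
(array([ 0.559 , -0.0135]), np.float64(131.7), 119)
```

Three views average to a pan centre of (0.557, -0.0125). I'll lower gently.

```bash
python3 -m inch '[[0.1,-0.2,-0.8,0,5.5],[0.1,-0.2,-1.6,0,5.5],[0.1,-0.2,-2.4,0,5.5],[0.1,-0.2,-2.9,0,5.5],[0.1,-0.2,-3.1,0,5.5],[0.1,-0.2,-3.1,0,5.5],[0.1,-0.2,-3.1,0,5.5]]'|grep -E 'pos|force'; python3 -m inch '[[0,0,-0.1,0,5.5],[0,0,-0.1,0,5.5],[0,0,-0.1,0,5.5]]'|grep -E 'pos|force';python3 -m inch '[[0,0,-0.1,0,5.5],[0,0,-0.1,0,5.5],[0,0,-0.1,0,5.5]]'|grep -E 'pos|force'
```

```text
position: [0.557, -0.0131, 0.0837]
force: [-2.1, 1.6, 4.7]
grasp_force: 30.0
position: [0.5571, -0.0131, 0.0837]
force: [-3.3, 1.9, 10.3]
grasp_force: 30.0
position: [0.557, -0.0131, 0.0837]
force: [-4.7, 3.1, 17.6]
grasp_force: 30.0
```

Contact came 3 mm early, so I'll back off the load at once.

```bash
python3 -m inch '[[0,0,0.2,0,5.5],[0,0,0.25,0,5.5],[0,0,0.25,0,5.5]]'|grep -E 'pos|force'; python3 - <<'E'
from h import *
i,K,R,o=grab('wrist','w24.png');g=cv2.cvtColor(i,cv2.COLOR_BGR2GRAY);s=readout.read_state();p=s['position'];print(p,s['moment'])
n=np.array([-.152,.988]);q=np.array([.988,.152])
for z in(.070,.073,.112,.115): print(z,[proj([*(p[:2]+n*.036+q*b*.03),z],K,R,o).round(1).tolist() for b in(-1,0,1)],[proj([*(p[:2]-n*.036+q*b*.03),z],K,R,o).round(1).tolist() for b in(0,)])
a=g[60:300,324].astype(int);d=a[3:]-a[:-3];e=abs(d);print([(int(61+k),int(d[k])) for k in range(1,len(d)-1) if e[k]>12 and e[k]>=e[k-1] and e[k]>e[k+1]])
i,K,R,o=grab('scene','s3.png');print('scene',[proj([*(p[:2]+n*a*.036+q*b*.03),z],K,R,o).round(0).tolist() for z in(.07,.112) for a,b in((1,1),(1,-1),(-1,-1),(-1,1))])
g=cv2.cvtColor(i,cv2.COLOR_BGR2GRAY)
E
```

```text
position: [0.5579, -0.0137, 0.0838]
force: [0.0, 0.2, -2.7]
grasp_force: 30.0
[ 0.55784937 -0.01371873  0.08375928] [-0.06977558  0.10529303 -0.02478326]
0.07 [[277.2, 188.9], [322.7, 188.9], [368.1, 188.8]] [[322.8, 283.1]]
0.073 [[276.5, 190.1], [322.7, 190.1], [368.9, 190.0]] [[322.8, 285.5]]
0.112 [[264.4, 210.2], [322.7, 210.2], [381.0, 210.1]] [[322.8, 324.7]]
0.115 [[263.2, 212.2], [322.6, 212.1], [382.2, 212.1]] [[322.8, 328.5]]
[(97, 69), (109, -63), (112, 50), (140, -103), (143, 74), (157, -92), (168, -26), (190, 60), (209, 50), (216, -31), (272, -161)]
scene [[330.0, 189.0], [319.0, 170.0], [291.0, 180.0], [301.0, 200.0], [331.0, 178.0], [320.0, 159.0], [290.0, 169.0], [300.0, 189.0]]
```

The trough's end edges in the image (base at row 190, rim at row 209) match a level, centred trough sitting right at pan height. I'll lower 1 mm and release.

```bash
python3 -m inch '[[0,0,-0.05,0,5.5],[0,0,-0.1,0,5.5],[0,0,-0.1,0,5.5]]'|grep -E 'pos|force'
```

```text
position: [0.5579, -0.0138, 0.0837]
force: [-0.8, 1.0, 6.9]
grasp_force: 30.0
```

```bash
python3 -m inch '[[0,0,0.07,0,5.5],[0,0,0.07,0,6.2],[0,0,0.07,0,6.4],[0,0,0.07,0,7],[0,0,0.07,0,8.7],[0,0,0.07,0,8.7],[0,0,0.07,0,8.7],[0,0,0.07,0,8.7]]'|grep -E 'pos|force|open'; python3 -m inch '[[0,0,1.5,0,8.7],[0,0,3.5,0,8.7],[0,0,6,0,8.7],[0,0,9,0,8.7],[0,0,12,0,8.7],[0,1,15,0,8.7],[0,2,15,0,8.7],[0,2,15,0,8.7],[0,2,15,0,8.7]]'|grep -E 'time|pos'; python3 tr.py w25.png .112 .557 -.0135;python3 - <<'E'
from pan import *
i,K,R,o=grab('wrist','w26.png')
c=np.array([.557,-.0125])
for _ in range(3):
    r=fit(i,K,R,o,c);c=r[0];print(r)
E
```

```text
position: [0.5577, -0.0137, 0.0838]
force: [0.5, 1.3, -0.2]
opening: 0.975
grasp_force: 0.0
time_s: 35.4
position: [0.5569, 0.0068, 0.2333]
[0.55661078 0.00652881 0.23260492] 8.705478409321858
[320.15802984 212.8161736 ]
100 ((555.4823608398438, -10.06207275390625), (177.6802978515625, 154.86920166015625), 8.814987182617188) [  240   137   160   136 18063]
130 ((560.742919921875, -8.635360717773438), (166.69309997558594, 153.5524139404297), 8.763304710388184) [  253   137   147   135 14346]
150 ((569.0635986328125, -5.3612060546875), (143.47254943847656, 155.03857421875), 6.361241817474365) [  265   137   135   135 10679]
(array([ 0.5589, -0.0119]), np.float64(130.0), 185)
(array([ 0.5588, -0.0119]), np.float64(130.0), 182)
(array([ 0.5589, -0.0119]), np.float64(130.0), 181)
```

```bash
python3 - <<'E'
from h import *
i,K,R,o=grab('wrist','w27.png');g=cv2.GaussianBlur(cv2.cvtColor(i,cv2.COLOR_BGR2GRAY),(3,3),0).astype(int)
n=np.array([-.152,.988]);q=np.array([.988,.152]);c=np.array([.5577,-.0137])
for nm,d,s in(('long',n,q),('wide',q,n)):
  for off in(-.012,.0,.012):
    t=np.arange(-.055,.055,.001);v=np.array([g[tuple(np.clip(proj([*(c+d*a+s*off),.112],K,R,o).round().astype(int)[::-1],0,[399,639]))] for a in t]);e=v[2:]-v[:-2]
    print(nm,off,[(int(round(1e3*t[k+1])),int(e[k])) for k in range(1,len(e)-1) if abs(e[k])>14 and abs(e[k])>=abs(e[k-1]) and abs(e[k])>abs(e[k+1])])
print(readout.read_state()['force'])
E
```

```text
long -0.012 [(-51, 52), (-41, -48), (-36, 33), (-31, -60), (-26, -23), (-19, 52), (33, 26), (36, -40), (43, -31)]
long 0.0 [(-52, 58), (-42, -47), (-36, 33), (-31, -60), (-19, 29), (33, 27), (36, -41), (43, -28), (46, -16)]
long 0.012 [(-52, 56), (-42, -45), (-36, 34), (-31, -59), (-19, 30), (33, 21), (36, -40), (43, -30), (46, -15)]
wide -0.012 [(-48, -69), (-30, 93), (-26, -43), (-21, 25), (22, -25), (26, 51), (30, -44), (52, 40)]
wide 0.0 [(-53, -30), (-43, 15), (-30, 86), (-27, -47), (-21, 20), (21, -19), (26, 38), (30, -97)]
wide 0.012 [(-31, 80), (-26, -44), (-21, 18), (21, -16), (25, 23), (27, 19), (30, -89), (35, 16)]
[-0.68467647 -0.47251722  0.44589658]
```

The rim edges lie at ±36 and ±30 mm about (0.5577, -0.0137) at z=0.112. The 4–5 mm wall lips show on all sides, so the trough stands mouth-up, level and within about 2 mm of the pan centre. I'm handing in.

```bash
python3 -c "
from rig import bot
print(bot.hand_in())"
```

```text
the job is handed in; nothing more can be done
None
```

The job is handed in: the watch glass is nested hollow side up on the stack, and the trough stands mouth up within about 2 mm of the pan centre. While I was lowering it, the force reading peaked at about 18 N on the pan before I backed off; the verdict isn't shown.

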